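# Lock the taper-shank milling head in the bench mill

### The job

Fit the blue-ringed milling head to the bench mill: lift it out of the storage block, stand its tapered shank in the drive's taper socket and let go of it. Then, with the fingers closed, tap or press slowly straight down on its blue cap until the taper locks and holds by itself; a push of 22 to 24 N does it, and more than 28 N would harm the spindle. Leave the orange-ringed head in the block and do not disturb the flask and beaker.

Things in the scene. Friction and masses are not known exactly. Their poses are not given: they have to be found in the camera images.
- head_blue_grip (a point): centre of the working part of the head to fit (steel, 0.2 to 0.8 kg, 110 mm tall, blue ring and cap), on its axis, 84 mm above the shank's end. The working part is round, fluted, 26 mm diameter, from 20 mm below to 20 mm above this point; the cap's flat top is 26 mm above it; under it the ring (31 mm diameter) and collar (37 mm), whose flat underside is 31 mm below. z up along the axis
- head_blue_tip (a point): centre of the lower end face of the blue head's tapered shank; z up along the shank. The shank is 50 mm long, 14 mm diameter at this end and 22.7 mm at its top (5 degrees each side)
- head_blue: the blue-ringed head; origin at the centre of its shank's lower end, z up along its axis
- cap_blue: the blue striking cap on the blue head, 20 mm diameter, 6 mm tall, flat on top, where it is to be tapped; origin at the centre of its underside (6 mm below its top), z up
- head_orange: the other head, the same but with orange ring and cap; it stays in the block. Origin at the centre of its shank's lower end, z up
- head_block: pale storage block 70 x 180 x 57 mm, fixed; origin at the centre of its underside, y along its length. Two 30 mm holes go through it, 45 mm either side of the centre along y; each head hangs in one by its collar, its shank's end 4 mm and its cap's top 114 mm above the bench. Either head may be in either hole
- mill_drive: bench mill drive, fixed: pale housing 140 x 130 x 36 mm; a steel nose ring (54 mm diameter, 48 at its top) rises from its middle to 95 mm above the bench; origin at the centre of the housing's underside, z up. The taper holds itself and stays where it was driven: locked is a squeeze of over 38 N in all, after a push of 12 to 20 N; 22 to 24 N is right, over 28 N harms the spindle
- socket_mouth (a point): centre of the nose ring's top face, 95 mm above the bench: the mouth of the upright taper socket; 19 mm across, narrowing 5 degrees each side. The shank first touches all round with its end 30 mm below this point (collar 23 mm above the nose), sinks some mm by its weight, then resists more the deeper it goes; how deep it locks differs by mm each time, with no hard stop. z up
- flask: glass conical flask 64 mm diameter, 105 mm tall, behind the work; origin at the centre of its underside. Leave it alone
- beaker: glass beaker 70 mm diameter, 82 mm tall, behind the work; origin at the centre of its underside. Leave it alone
Mind the look-alikes: they are no part of the job. What is shaped like the head_blue but purple is not meant.

How it is judged (in metres and radians):
On the way, in this order (a step that is already met when the one before it is completed fails the run):
1. the blue-ringed head's shank is in the socket (horizontal distance between head_blue_tip and socket_mouth below 0.005 m and z of head_blue_tip in the frame of socket_mouth below -0.02 m), for 0.05 s.
2. the blue cap is tapped or pressed by the fingers (over 18 N) with the shank in the socket (horizontal distance between head_blue_tip and socket_mouth below 0.004 m and z of head_blue_tip in the frame of socket_mouth below -0.028 m and angle between head_blue's own z axis and vertical below 0.06 rad and contact force between the fingers and cap_blue above 18 N).
At the end, for the whole second after the job is handed in: The blue-ringed head stands upright (within 3.4 degrees) and at rest in the socket, its shank's end within 4 mm of the axis and 28 mm or more below the mouth, squeezed by the taper with more than 38 N in all; the orange-ringed head is within 15 mm of where it stood (horizontal distance between head_blue_tip and socket_mouth below 0.004 m and z of head_blue_tip in the frame of socket_mouth below -0.028 m and angle between head_blue's own z axis and vertical below 0.06 rad and contact force between head_blue and mill_drive above 38 N and linear speed of head_blue below 0.01 m/s and distance of head_orange from where it was at the start of the episode below 0.015 m); the robot touches nothing.
It fails at once if the fingers strike or press the blue cap with more than 28 N (contact force between the fingers and cap_blue above 28 N).
It fails at once if the taper is overdriven: squeezed with more than 150 N in all (a push of well over 28 N, by the cap or otherwise) (contact force between head_blue and mill_drive above 150 N).
It fails at once if the orange-ringed head moved by more than 15 mm (distance of head_orange from where it was at the start of the episode above 0.015 m).
It fails at once if flask or beaker moved by more than 20 mm (distance of any of flask, beaker from where it was at the start of the episode above 0.02 m).
It also fails if it takes over 48 s, if anything falls off the work surface, if the arm or the gripper's body presses on something with over 40 N, if the wrist force passes 120 N, or if a joint passes its speed limit or range.

### The arm

A 6-joint arm with a two-finger parallel gripper is mounted at the origin on a cart in front of the work surface, level with it; the furniture and walls round the work are solid. World frame = base frame: x ahead of the robot, y to its left, z up, the work surface at z = 0. Lengths are in mm, angles in rad, forces in N, time in s.
With the tool pointing down it reaches from about 425 to 1125 mm from the base axis. Payload 14.9 kg.
Tool frame: the origin (TCP) lies midway between the tips of the shut fingers; the grasp point (between the pads) lies grasp_offset behind it (grasp_offset is the distance from the TCP to the grasp point, in mm); z points along the fingers, y is the direction in which the jaws open and shut (so a half turn about z gives the same grasp; the last joint's range is limited). The gripper opens to 91 mm and grips with 3 to 60 N. Pads are 32 mm wide; open, the fingers measure 118 mm over their backs; the gripper's body (76 mm by 178 mm) begins 60 mm behind the grasp point.
Start: joints at [1.098, 0.379, 1.734, -0, 1.028, -0.033], TCP at [298.04, 633.396, 213.932] pointing down, gripper open.
Joint ranges: [-2.77, 2.77], [-0.74, 2.19], [0, 2.66], [-1.06, 4.2], [0.31, 2.87], [-3.08, 3.08]. Speed limits (rad/s): [1.89, 1.89, 2.39, 3.14, 3.14, 3.14].

### API

Orientations are given as a unit quaternion [x, y, z, w].
In Python, from rig import * gives the robot as it stands.
- The arm moves only by the tool servo_tool, never from a script. Its argument "series" is a list of rows, each an object of numbers: "dx", "dy", "dz": the shift along the world's x, y, z in mm; "wx", "wy", "wz": the turn, a rotation vector about the world's x, y, z in degrees; "gripper": the closure, from 0 (fully open) to 1 (shut). In form: [{"dx": .., "dy": .., "dz": .., "wx": .., "wy": .., "wz": .., "gripper": ..}, ...]. A call has 1 to 5 rows; each row is the pose to reach, as a shift and turn from the pose measured when the call began; what a row does not reach only later rows make up. A row lasts 1/8 s, in which the tool goes at most 62.5 mm and 10.7 degrees, less where a joint would pass 70% of its speed; a pose out of reach is approached as far as the arm can. A call with a gripper value outside its range is refused whole. The fingers move at their own pace and stop on an object; the grip force is fixed at half the most. Time passes only in rows, so rows that repeat a pose let the fingers close. It gives the time, the measured TCP pose, the force and the opening at its end, in the units of the state.
- get_state(): the state, without advancing time (a new reading comes with each control period).
- capture(name): name is "scene" or "top" or "wrist"; returns the picture (420x560x3 uint8, red, green, blue); there is no depth.
- calibration(name): a dict with "fx", "fy", "cx", "cy" (pixels), "world_from_camera" (4x4, takes a point from camera to world coordinates); the wrist camera has in their place "mount" (4x4, takes a point from camera to tool coordinates, whose origin is the TCP and whose axes are the flange's). Camera axes: x right, y up, looking along -z (the intrinsics and any distortion apply to the point x, -y, -z); pixel columns grow to the right and rows downward; lengths in mm; the calibration is good to about 2 mm. A picture is of the moment at which its call begins: read the wrist's pose just before it. calibration takes no time and is no camera call.
- sign_off(): hands the job in, once; it reports no verdict.
The state is a dict: "t": time; "joints": joint angles; "dq": joint speeds; "tau": joint torques, N m; "tcp_pos": TCP position; "ee_rot": TCP orientation; "contact_force": force on the tool from outside, world axes, zero at the start; "torque": the same for the moment, N m; "finger_gap": finger opening in mm.
Only numpy, scipy, OpenCV 4.12 (cv2) and the standard library are available. Lean on these libraries where they do the work, as an engineer would, in place of code of your own. Each camera call takes 0.05 s, during which the arm holds its last target.

## Working session

There is one attempt and no reset: what is moved stays moved. The work goes in short steps, Python scripts to look and compute and a tool call to move; the robot and the scene stay as the last step left them, time stands still between calls to the robot, and variables do not carry over. Pictures are saved under pics/ and viewed, and the job is handed in when it is done.

Besides the shell and the picture viewer there is one more tool, called after ">>>" in YAML: its name, and indented under it one key for each argument. servo_tool: Moves the arm, as the interface text tells. Its arguments: {"type":"object","properties":{"series":{"type":"array","items":{"type":"object","properties":{"dx":{"type":"number"},"dy":{"type":"number"},"dz":{"type":"number"},"wx":{"type":"number"},"wy":{"type":"number"},"wz":{"type":"number"},"gripper":{"type":"number"}}}}},"required":["series"]}

```bash
ls; mkdir -p pics; python3 - <<'E'
from rig import *
import cv2
s=get_state();print(s)
import numpy as np
np.set_printoptions(precision=4,suppress=True)
for n in ["scene","top","wrist"]:
    im=capture(n);cv2.imwrite(f"pics/{n}0.png",im[:,:,::-1]);print(n,calibration(n))
try: print(grasp_offset)
except Exception as e: print(e)
E
```

```text
pics
{'t': 0.0, 'joints': array([ 1.09771105e+00,  3.79392392e-01,  1.73479265e+00,  1.19576449e-05,
        1.02849713e+00, -3.32922693e-02]), 'dq': array([-0.00055343, -0.00096111,  0.00089131,  0.00010043, -0.00054547,
       -0.00074398]), 'tau': array([ 8.94430214e-04, -7.63735342e+01, -4.34348023e+01,  6.51019067e-02,
        4.26611002e-02, -1.02263584e-04]), 'tcp_pos': array([297.84068306, 633.03020925, 213.29368529]), 'ee_rot': array([ 2.18131602e-01,  9.75919212e-01, -5.26106831e-04, -1.41413519e-04]), 'contact_force': array([ 0.22721091, -0.0304157 , -0.8528688 ]), 'torque': array([ 0.0696644 , -0.00591917,  0.00689498]), 'finger_gap': 91.10310286049777}
scene {'fx': 454.405640316877, 'fy': 454.405640316877, 'cx': 284.5386981726165, 'cy': 206.98785156858156, 'world_from_camera': array([[ -0.4602,   0.456 ,  -0.7618, -60.4262],
       [ -0.8876,  -0.2183,   0.4055, 377.4841],
       [  0.0186,   0.8628,   0.5052, 512.969 ],
       [  0.    ,   0.    ,   0.    ,   1.    ]])}
top {'fx': 448.01232664686665, 'fy': 448.01232664686665, 'cx': 274.6933932520306, 'cy': 211.7485294640567, 'world_from_camera': array([[  -0.0285,    0.9898,   -0.1399,  470.39  ],
       [  -0.9996,   -0.0285,    0.0016,   42.1014],
       [  -0.0024,    0.1399,    0.9902, 1025.0856],
       [   0.    ,    0.    ,    0.    ,    1.    ]])}
wrist {'fx': 374.7430814255425, 'fy': 374.7430814255425, 'cx': 276.6957982179501, 'cy': 204.9847801275726, 'mount': array([[  -0.001 ,    0.9703,    0.2421,   68.3365],
       [   1.    ,    0.0011,   -0.0003,    0.0972],
       [  -0.0006,    0.2421,   -0.9703, -170.7616],
       [   0.    ,    0.    ,    0.    ,    1.    ]])}
18.8
```

View pics/scene0.png

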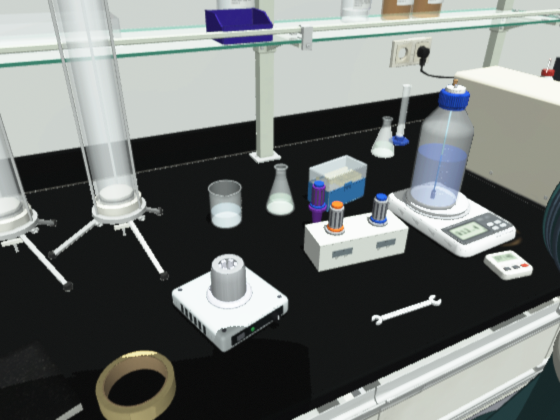

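View pics/top0.png

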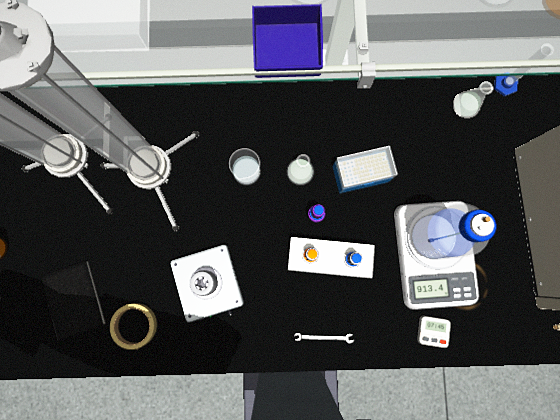

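View pics/wrist0.png

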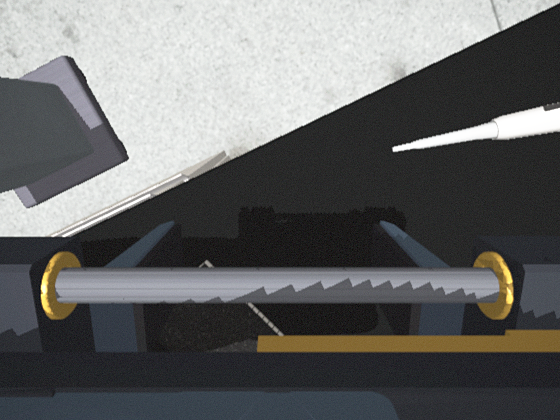

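The two views show these candidates:

| Object | Top view pixel | Scene view pixel |
|---|---|---|
| Blue head, in the block's right hole | (354,258) | (381,205) |
| Orange head | (311,254) | (337,210) |
| Purple-ringed look-alike behind the block | (317,213) | (319,190) |
| Blue bottle cap | (480,225) | – |
| Blue stopper | (507,85) | – |

I choose the blue head in the block. The socket is at top (203,283). Next I'll take close crops and measure.

```bash
cat > h.py <<'E'
import numpy as np, cv2
from rig import *
np.set_printoptions(precision=2,suppress=True)
def ray(c,u,v):
    T=c["world_from_camera"]
    d=np.array([(u-c["cx"])/c["fx"],-(v-c["cy"])/c["fy"],-1.])
    return T[:3,3],T[:3,:3]@d
def onz(c,u,v,z):
    o,d=ray(c,u,v); return o+d*(z-o[2])/d[2]
def tri(a,b):
    (o1,d1),(o2,d2)=a,b
    A=np.stack([d1,-d2],1);s=np.linalg.lstsq(A,o2-o1,rcond=None)[0]
    p,q=o1+s[0]*d1,o2+s[1]*d2
    return (p+q)/2,np.linalg.norm(p-q)
def blob(im,lo,hi,box):
    x0,y0,x1,y1=box
    m=cv2.inRange(cv2.cvtColor(im,cv2.COLOR_RGB2HSV),lo,hi)
    k=np.zeros_like(m);k[y0:y1,x0:x1]=m[y0:y1,x0:x1]
    n,l,st,ce=cv2.connectedComponentsWithStats(k)
    return [(st[i].tolist(),ce[i]) for i in range(1,n) if st[i][4]>8]
E
python3 - <<'E'
from h import *
T=cv2.imread("pics/top0.png")[:,:,::-1].copy();S=cv2.imread("pics/scene0.png")[:,:,::-1].copy()
print(blob(T,(100,120,60),(125,255,255),(335,240,375,275)))
print(blob(S,(100,120,60),(125,255,255),(365,185,400,230)))
c=calibration("top");s=calibration("scene")
print("sock",onz(c,203,283,95),"blue",onz(c,354,258,114),"or",onz(c,311,254,114))
for p in [(150,165),(62,155),(178,228),(197,133)]: print("col",p,onz(c,*p,20))
a=cv2.resize(T[225:285,285:385],None,fx=4,fy=4,interpolation=0);b=cv2.resize(T[240:325,165:250],None,fx=4,fy=4,interpolation=0)
d=cv2.resize(S[180:270,295:415],None,fx=4,fy=4,interpolation=0);e=cv2.resize(S[245:315,190:270],None,fx=4,fy=4,interpolation=0)
def pad(i,h,w):
    return cv2.copyMakeBorder(i,0,h-i.shape[0],0,w-i.shape[1],cv2.BORDER_CONSTANT)
top=np.hstack([pad(a,240,400),pad(b,240,400)]);
cv2.imwrite("pics/c1.png",np.hstack([pad(a,340,400),pad(b,340,340)])[:,:,::-1])
cv2.imwrite("pics/c2.png",np.hstack([pad(d,360,480),pad(e,360,320)])[:,:,::-1])
E
```

```text
[([346, 252, 11, 14, 37], array([348.81, 259.35])), ([352, 253, 10, 10, 73], array([356.3 , 257.88]))]
[([376, 193, 11, 8, 74], array([381.07, 196.27])), ([370, 216, 17, 7, 46], array([377.65, 220.09]))]
sock [458.46 191.8   95.  ] blue [ 499.98 -117.1   114.  ] or [510.53 -30.46 114.  ]
col (150, 165) [729.24 324.19  20.  ]
col (62, 155) [758.85 527.74  20.  ]
col (178, 228) [581.65 259.5   20.  ]
col (197, 133) [802.36 215.71  20.  ]Traceback (most recent call last):
  File "<stdin>", line 12, in <module>
  File "<stdin>", line 11, in pad
cv2.error: OpenCV(4.12.0) /io/opencv/modules/core/src/copy.cpp:1160: error: (-215:Assertion failed) top >= 0 && bottom >= 0 && left >= 0 && right >= 0 && _src.dims() <= 2 in function 'copyMakeBorder'
```

```bash
python3 - <<'E'
from h import *
T=cv2.imread("pics/top0.png")[:,:,::-1].copy();S=cv2.imread("pics/scene0.png")[:,:,::-1].copy()
c=calibration("top");s=calibration("scene")
P,g=tri(ray(c,356.3,257.9),ray(s,381.07,195.3));print("cap mid tri",P,g, onz(c,356.3,257.9,113), onz(s,381.07,195.3,111))
z=lambda i:cv2.resize(i,(400,300),interpolation=0)
r=[T[225:285,300:380],T[250:316,160:248],S[180:246,310:398],S[245:311,184:272]]
r=[z(i) for i in r]
cv2.imwrite("pics/c1.png",np.vstack([np.hstack(r[:2]),np.hstack(r[2:])])[:,:,::-1])
E
```

```text
cap mid tri [ 500.4  -121.04  115.16] 1.2673012817179912 [ 500.09 -121.94  113.  ] [ 506.55 -125.66  111.  ]
```

View pics/c1.png

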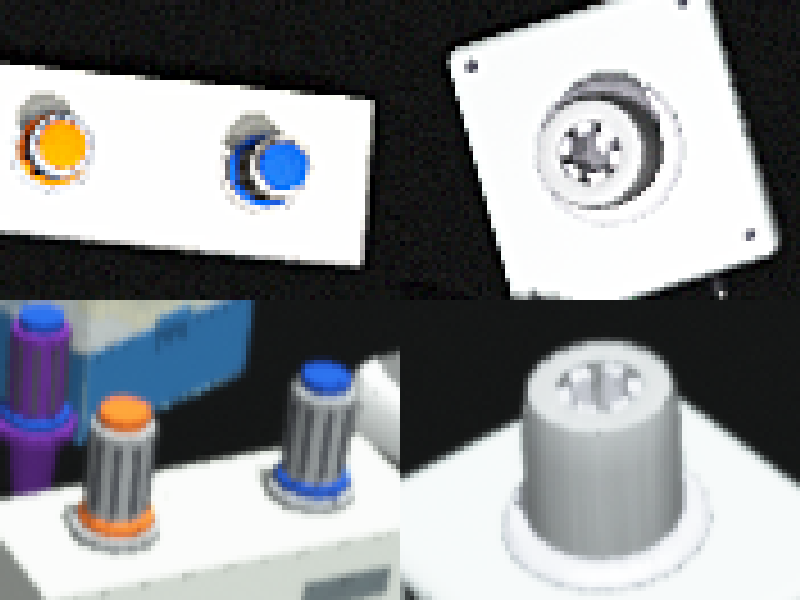

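Close crop: the blue-capped, blue-ringed steel head is in the block's right hole. The orange one is to its left, and the purple one with a blue cap stands behind. The cap centre triangulates to (500,-121,115), which matches the known cap height of about 113. I'm moving over towards it.

>>> servo_tool:
  series:
    - {"dx":14,"dy":-54,"dz":0,"wz":-6}
    - {"dx":28,"dy":-108,"dz":0,"wz":-12}
    - {"dx":43,"dy":-162,"dz":0,"wz":-18}
    - {"dx":58,"dy":-216,"dz":0,"wz":-24}
    - {"dx":72,"dy":-270,"dz":0,"wz":-30}

```text
invalid input at $.series[0]: expected keys dx, dy, dz, wx, wy, wz, gripper
```

>>> servo_tool:
  series:
    - {"dx":14,"dy":-54,"dz":0,"wz":-6}
    - {"dx":28,"dy":-108,"dz":0,"wz":-12}
    - {"dx":43,"dy":-162,"dz":0,"wz":-18}
    - {"dx":58,"dy":-216,"dz":0,"wz":-24}
    - {"dx":72,"dy":-270,"dz":0,"wz":-30}

```text
invalid input at $.series[0]: expected keys dx, dy, dz, wx, wy, wz, gripper
```

>>> servo_tool:
  series:
    - {"dx":14,"dy":-54,"dz":0,"wx":0,"wy":0,"wz":-6,"gripper":0}
    - {"dx":28,"dy":-108,"dz":0,"wx":0,"wy":0,"wz":-12,"gripper":0}
    - {"dx":43,"dy":-162,"dz":0,"wx":0,"wy":0,"wz":-18,"gripper":0}
    - {"dx":58,"dy":-216,"dz":0,"wx":0,"wy":0,"wz":-24,"gripper":0}
    - {"dx":72,"dy":-270,"dz":0,"wx":0,"wy":0,"wz":-30,"gripper":0}

```text
t: 0.78
tcp_pos: [370.0, 361.4, 213.4]
ee_rot: [0.465, 0.885, -0.0, -0.0]
contact_force: [1.5, -0.1, 0.9]
finger_gap: 91.3
```

>>> servo_tool:
  series:
    - {"dx":20,"dy":-50,"dz":0,"wx":0,"wy":0,"wz":-10,"gripper":0}
    - {"dx":45,"dy":-100,"dz":0,"wx":0,"wy":0,"wz":-20,"gripper":0}
    - {"dx":70,"dy":-150,"dz":0,"wx":0,"wy":0,"wz":-30,"gripper":0}
    - {"dx":88,"dy":-166,"dz":0,"wx":0,"wy":0,"wz":-40,"gripper":0}
    - {"dx":88,"dy":-166,"dz":0,"wx":0,"wy":0,"wz":-41.6,"gripper":0}

```text
t: 1.4
tcp_pos: [458.7, 194.4, 213.4]
ee_rot: [0.75, 0.661, -0.0, -0.0]
contact_force: [0.3, 0.6, -0.2]
finger_gap: 91.0
```

```bash
python3 - <<'E'
from h import *
s=get_state();print(s["tcp_pos"],s["ee_rot"],s["dq"])
im=capture("wrist");cv2.imwrite("pics/w1.png",im[:,:,::-1]);np.savez("w1.npz",p=s["tcp_pos"],q=s["ee_rot"])
E
```

```text
[458.75 194.43 213.37] [ 0.75  0.66 -0.   -0.  ] [ 0.04 -0.01  0.02  0.    0.    0.17]
```

View pics/w1.png

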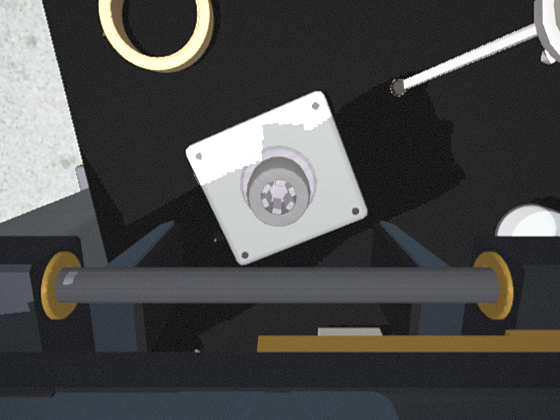

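```bash
cat >> h.py <<'E'
def wc(p,q):
    from scipy.spatial.transform import Rotation as R
    c=dict(calibration("wrist"));T=np.eye(4);T[:3,:3]=R.from_quat(q).as_matrix();T[:3,3]=p
    c["world_from_camera"]=T@c["mount"];return c
E
python3 - <<'E'
from h import *
im=cv2.imread("pics/w1.png");cv2.imwrite("pics/w1z.png",cv2.resize(im[130:245,220:340],None,fx=5,fy=5,interpolation=cv2.INTER_CUBIC))
d=np.load("w1.npz");c=wc(d["p"],d["q"])
print(calibration("wrist").keys(), onz(c,278,196,95))
E
```

```text
dict_keys(['fx', 'fy', 'cx', 'cy', 'mount']) [459.67 197.78  95.  ]
```

View pics/w1z.png

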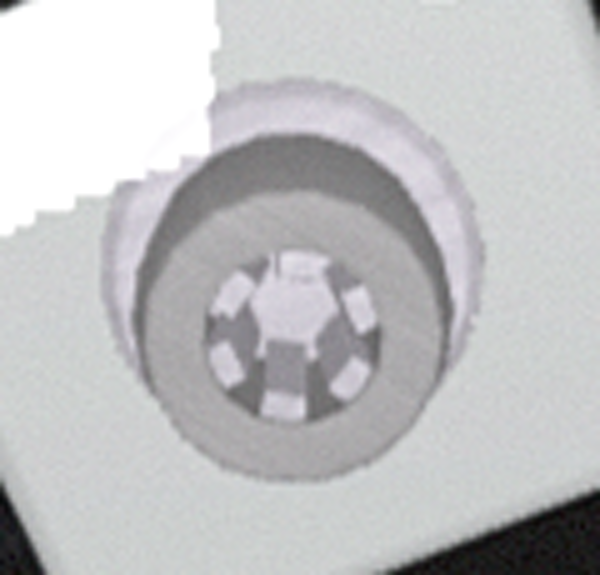

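Nose top face: ellipse centred at (278.1,196.6). It is 62 px wide, which is 48 mm at a depth of about 289 mm, as expected. I'm cross-checking it against the other views.

```bash
python3 - <<'E'
from h import *
d=np.load("w1.npz");c=wc(d["p"],d["q"]);t=calibration("top");s=calibration("scene")
print(onz(c,278.1,196.6,95),onz(t,200.7,283.4,95),onz(s,227.9,263.6,95),tri(ray(t,200.7,283.4),ray(s,227.9,263.6)),tri(ray(t,200.7,283.4),ray(c,278.1,196.6)))
# residual vs tcp in tool offset
print(c["world_from_camera"][:3,3])
E
```

```text
[459.69 197.29  95.  ] [457.78 196.52  95.  ] [457.64 195.59  95.  ] (array([457.6 , 196.07,  95.25]), np.float64(0.8931698873053942)) (array([458.7 , 196.84,  92.89]), np.float64(1.8852078088584974))
[466.81 261.94 384.13]
```

>>> servo_tool:
  series:
    - {"dx":7,"dy":-60,"dz":0,"wx":0,"wy":0,"wz":0,"gripper":0}
    - {"dx":14,"dy":-120,"dz":0,"wx":0,"wy":0,"wz":0,"gripper":0}
    - {"dx":21,"dy":-180,"dz":0,"wx":0,"wy":0,"wz":0,"gripper":0}
    - {"dx":30,"dy":-240,"dz":0,"wx":0,"wy":0,"wz":0,"gripper":0}
    - {"dx":37,"dy":-300,"dz":0,"wx":0,"wy":0,"wz":0,"gripper":0}

```text
t: 2.08
tcp_pos: [494.9, -105.6, 213.3]
ee_rot: [0.748, 0.664, -0.0, -0.0]
contact_force: [0.2, 0.0, -0.2]
finger_gap: 90.9
```

>>> servo_tool:
  series:
    - {"dx":2,"dy":-14,"dz":0,"wx":0,"wy":0,"wz":0,"gripper":0}
    - {"dx":2,"dy":-14,"dz":0,"wx":0,"wy":0,"wz":0,"gripper":0}

```text
t: 2.33
tcp_pos: [496.8, -119.1, 213.1]
ee_rot: [0.748, 0.664, -0.0, -0.001]
contact_force: [0.4, -0.9, 1.3]
finger_gap: 91.5
```

```bash
python3 - <<'E'
from h import *
s=get_state();print(s["t"],s["tcp_pos"],s["ee_rot"],s["dq"])
im=capture("wrist");cv2.imwrite("pics/w2.png",im[:,:,::-1]);np.savez("w2.npz",p=s["tcp_pos"],q=s["ee_rot"])
E
```

```text
2.325 [ 496.79 -119.05  213.12] [ 0.75  0.66 -0.   -0.  ] [ 0.03 -0.01  0.01  0.    0.    0.02]
```

View pics/w2.png

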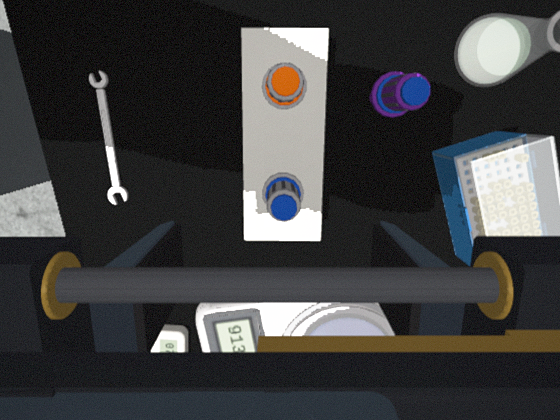

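The wrist view shows blue (284,206) between the fingers, orange (285,83) and the purple look-alike (412,92). The block lies along the view as wanted.

```bash
python3 - <<'E'
from h import *
im=cv2.imread("pics/w2.png")[:,:,::-1].copy()
t=calibration("top");s=calibration("scene")
d=np.load("w2.npz");c=wc(d["p"],d["q"])
for r in blob(im,(100,150,60),(125,255,255),(260,165,310,235)): print(r,onz(c,*r[1],114))
for r in blob(im,(5,150,60),(25,255,255),(260,55,310,115)): print(r,onz(c,*r[1],114))
cv2.imwrite("pics/w2z.png",cv2.resize(im[160:235,245:325,::-1],None,fx=7,fy=7,interpolation=cv2.INTER_CUBIC))
E
```

```text
([266, 178, 35, 20, 134], array([282.1 , 184.08])) [ 502.11 -102.85  114.  ]
([271, 195, 26, 25, 510], array([283.48, 207.08])) [ 501.12 -120.23  114.  ]
([272, 67, 28, 29, 637], array([285.18,  80.88])) [512.48 -31.67 114.  ]
([266, 84, 37, 21, 127], array([281.8 ,  98.13])) [508.86 -42.69 114.  ]
```

View pics/w2z.png

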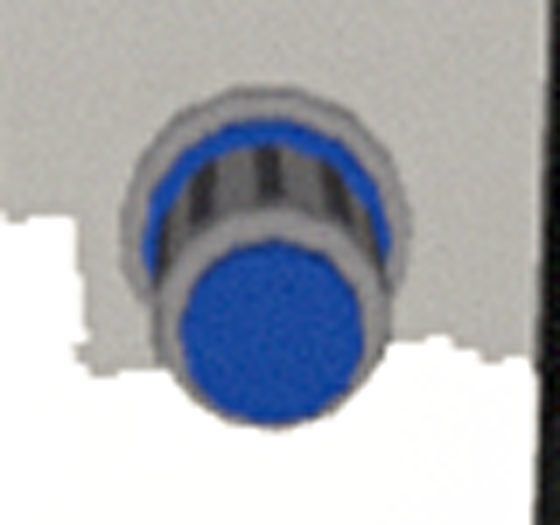

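>>> servo_tool:
  series:
    - {"dx":4,"dy":-2,"dz":-30,"wx":0,"wy":0,"wz":0,"gripper":0}
    - {"dx":4,"dy":-2,"dz":-70,"wx":0,"wy":0,"wz":0,"gripper":0}
    - {"dx":4,"dy":-2,"dz":-105,"wx":0,"wy":0,"wz":0,"gripper":0}
    - {"dx":4,"dy":-2,"dz":-130,"wx":0,"wy":0,"wz":0,"gripper":0}
    - {"dx":4,"dy":-2,"dz":-140,"wx":0,"wy":0,"wz":0,"gripper":0}

```text
t: 3.0
tcp_pos: [499.9, -118.5, 71.9]
ee_rot: [0.746, 0.665, -0.001, -0.002]
contact_force: [-1.2, 0.5, 0.3]
finger_gap: 91.3
```

>>> servo_tool:
  series:
    - {"dx":0,"dy":0,"dz":0,"wx":0,"wy":0,"wz":0,"gripper":0}
    - {"dx":0,"dy":0,"dz":0,"wx":0,"wy":0,"wz":0,"gripper":0}

```text
t: 3.25
tcp_pos: [500.4, -118.0, 72.8]
ee_rot: [0.746, 0.666, -0.001, -0.001]
contact_force: [-0.3, 0.1, 0.3]
finger_gap: 91.3
```

```bash
python3 - <<'E'
from h import *
s=get_state();print(s["t"],s["tcp_pos"],s["ee_rot"],s["contact_force"])
im=capture("wrist");cv2.imwrite("pics/w3.png",im[:,:,::-1]);np.savez("w3.npz",p=s["tcp_pos"],q=s["ee_rot"])
E
```

```text
3.25 [ 500.44 -118.02   72.79] [ 0.75  0.67 -0.   -0.  ] [-0.33  0.09  0.27]
```

View pics/w3.png

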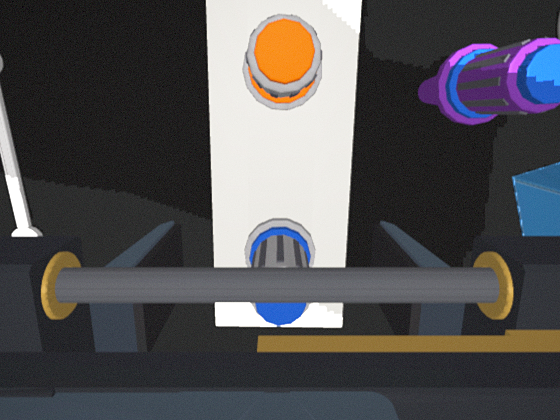

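The head sits between the fingers, cap bottom at about (280,320). The TCP is about 3 mm off in y, so I'll correct that and then close.

>>> servo_tool:
  series:
    - {"dx":0,"dy":-3,"dz":0,"wx":0,"wy":0,"wz":0,"gripper":0}
    - {"dx":0,"dy":-3,"dz":0,"wx":0,"wy":0,"wz":0,"gripper":0.4}
    - {"dx":0,"dy":-3,"dz":0,"wx":0,"wy":0,"wz":0,"gripper":0.6}
    - {"dx":0,"dy":-3,"dz":0,"wx":0,"wy":0,"wz":0,"gripper":0.8}
    - {"dx":0,"dy":-3,"dz":0,"wx":0,"wy":0,"wz":0,"gripper":1}

```text
t: 3.92
tcp_pos: [500.5, -121.3, 72.9]
ee_rot: [0.746, 0.666, -0.001, -0.001]
contact_force: [-0.7, -0.1, 0.2]
finger_gap: 54.1
```

>>> servo_tool:
  series:
    - {"dx":0,"dy":0,"dz":0,"wx":0,"wy":0,"wz":0,"gripper":1}
    - {"dx":0,"dy":0,"dz":0,"wx":0,"wy":0,"wz":0,"gripper":1}
    - {"dx":0,"dy":0,"dz":0,"wx":0,"wy":0,"wz":0,"gripper":1}

```text
t: 4.3
tcp_pos: [500.6, -121.3, 72.9]
ee_rot: [0.746, 0.666, -0.001, -0.001]
contact_force: [-0.0, 0.3, -2.1]
finger_gap: 25.5
```

>>> servo_tool:
  series:
    - {"dx":0,"dy":0,"dz":0,"wx":0,"wy":0,"wz":0,"gripper":1}
    - {"dx":0,"dy":0,"dz":5,"wx":0,"wy":0,"wz":0,"gripper":1}
    - {"dx":0,"dy":0,"dz":30,"wx":0,"wy":0,"wz":0,"gripper":1}
    - {"dx":0,"dy":0,"dz":65,"wx":0,"wy":0,"wz":0,"gripper":1}
    - {"dx":0,"dy":0,"dz":100,"wx":0,"wy":0,"wz":0,"gripper":1}

```text
t: 4.92
tcp_pos: [500.3, -121.2, 174.0]
ee_rot: [0.746, 0.666, -0.001, -0.001]
contact_force: [0.3, -0.6, -2.1]
finger_gap: 25.3
```

>>> servo_tool:
  series:
    - {"dx":0,"dy":0,"dz":30,"wx":0,"wy":0,"wz":0,"gripper":1}
    - {"dx":0,"dy":0,"dz":40,"wx":0,"wy":0,"wz":0,"gripper":1}
    - {"dx":0,"dy":0,"dz":40,"wx":0,"wy":0,"wz":0,"gripper":1}

```text
t: 5.3
tcp_pos: [500.2, -121.2, 213.9]
ee_rot: [0.746, 0.666, -0.001, -0.001]
contact_force: [0.1, 0.6, -2.6]
finger_gap: 25.5
```

```bash
python3 - <<'E'
from h import *
s=get_state();print(s["t"],s["tcp_pos"],s["ee_rot"],s["contact_force"],s["finger_gap"])
r=[]
for n in ["wrist","scene"]:
    im=capture(n);cv2.imwrite(f"pics/{n}4.png",im[:,:,::-1])
E
```

```text
5.3 [ 500.2  -121.18  213.91] [ 0.75  0.67 -0.   -0.  ] [ 0.12  0.58 -2.57] 25.466629012242265
```

View pics/wrist4.png

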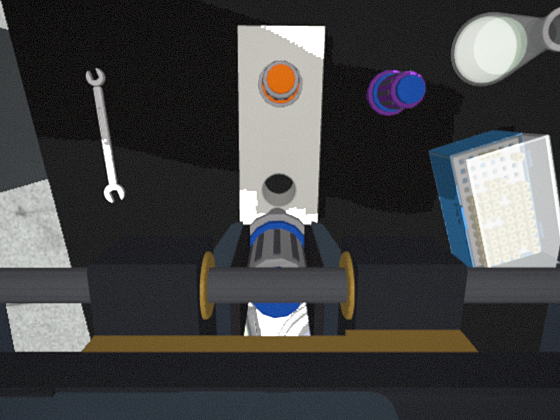

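View pics/scene4.png

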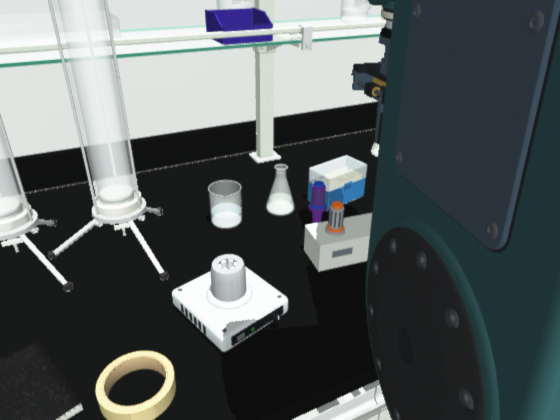

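The head is held (gap 25.5 mm, about 2.5 N) and orange is undisturbed. I'm carrying it over the socket.

>>> servo_tool:
  series:
    - {"dx":-5,"dy":40,"dz":0,"wx":0,"wy":0,"wz":0,"gripper":1}
    - {"dx":-13,"dy":97,"dz":0,"wx":0,"wy":0,"wz":0,"gripper":1}
    - {"dx":-20,"dy":154,"dz":0,"wx":0,"wy":0,"wz":0,"gripper":1}
    - {"dx":-28,"dy":211,"dz":0,"wx":0,"wy":0,"wz":0,"gripper":1}
    - {"dx":-35,"dy":268,"dz":0,"wx":0,"wy":0,"wz":0,"gripper":1}

```text
t: 6.02
tcp_pos: [463.5, 148.6, 211.6]
ee_rot: [0.746, 0.666, -0.002, -0.002]
contact_force: [1.3, -0.0, -1.6]
finger_gap: 25.6
```

>>> servo_tool:
  series:
    - {"dx":-5,"dy":38,"dz":-10,"wx":0,"wy":0,"wz":0,"gripper":1}
    - {"dx":-6.5,"dy":50,"dz":-20,"wx":0,"wy":0,"wz":0,"gripper":1}
    - {"dx":-6.5,"dy":50,"dz":-30,"wx":0,"wy":0,"wz":0,"gripper":1}
    - {"dx":-6.5,"dy":50,"dz":-30,"wx":0,"wy":0,"wz":0,"gripper":1}

```text
t: 6.52
tcp_pos: [456.5, 197.4, 180.3]
ee_rot: [0.747, 0.665, -0.003, -0.003]
contact_force: [0.6, -0.2, -1.6]
finger_gap: 25.4
```

```bash
python3 - <<'E'
from h import *
s=get_state();print(s["t"],s["tcp_pos"],s["ee_rot"],s["contact_force"],s["finger_gap"])
A=[capture(n) for n in ["top","scene","wrist"]]
for n,i in zip("tsw",A): cv2.imwrite(f"pics/{n}5.png",i[:,:,::-1])
z=lambda i:cv2.resize(i,(400,300),interpolation=cv2.INTER_CUBIC)
cv2.imwrite("pics/m5.png",np.vstack([np.hstack([z(A[0][205:325,130:290]),z(A[1][150:330,130:370])]),np.hstack([z(A[2]),z(A[1])])])[:,:,::-1])
E
```

```text
6.525 [456.51 197.44 180.33] [ 0.75  0.67 -0.   -0.  ] [ 0.63 -0.19 -1.58] 25.389279925587008
```

View pics/m5.png

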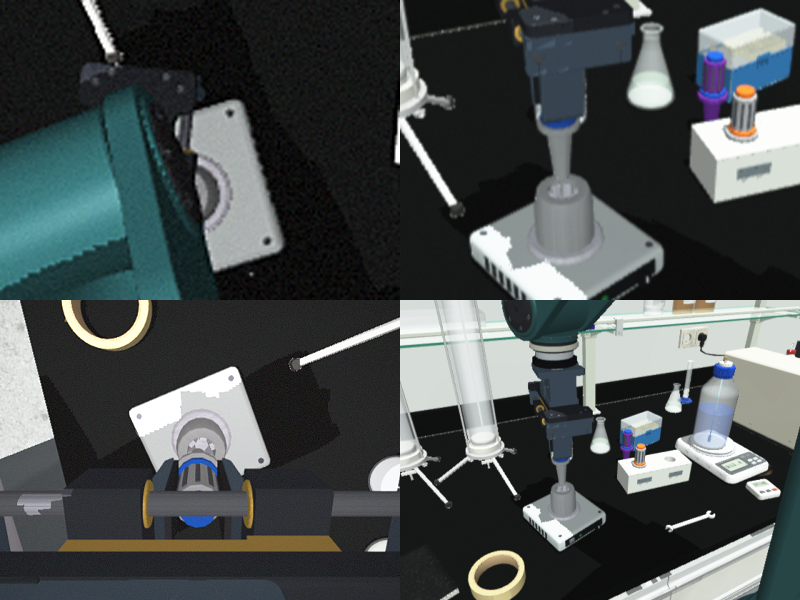

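```bash
python3 - <<'E'
from h import *
S=cv2.imread("pics/s5.png");W=cv2.imread("pics/w5.png")
z=lambda i:cv2.resize(i,(400,400),interpolation=cv2.INTER_CUBIC)
cv2.imwrite("pics/m6.png",np.hstack([z(S[210:290,190:270]),z(W[140:240,225:325])]))
E
```

```text
(no output)
```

View pics/m6.png

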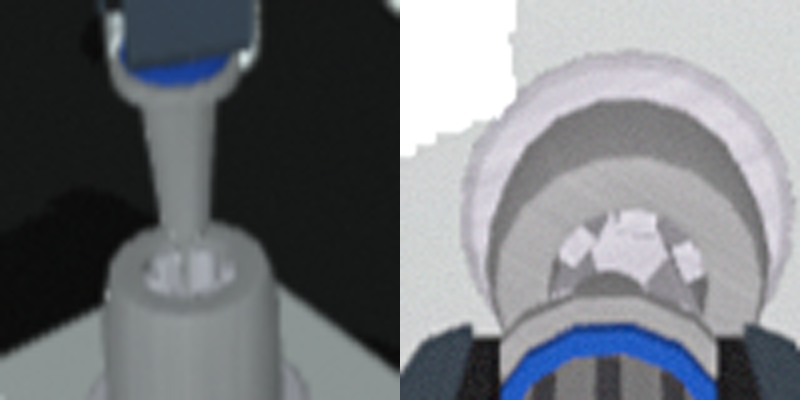

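```bash
python3 - <<'E'
from h import *
from scipy.spatial.transform import Rotation as R
s=get_state();p,q=s["tcp_pos"],s["ee_rot"]
print(p,q,R.from_quat(q).as_matrix())
sc=calibration("scene");c=wc(p,q)
print("scene tip",onz(sc,227.1,256.4,111.4),"mouth",onz(sc,228,263.6,95))
# wrist: nose face centre: x extents cols; top edge & hole
u=225+231.5/4-.4
# top edge of face row 155/4, near 24mm beyond centre; try centre v for which top-edge matches
vt=140+155/4-.4
T=onz(c,u,vt,95);print("nose far edge",T,"centre~",T-np.array([-.1,0.99,0])*0, )
print("hole far edge",onz(c,u-.5,140+208/4,95))
# collar centre: underside z = tip+53
print("collar col",onz(c,225+208.5/4-.4,140+355/4,180.3-68.9+55))
E
```

```text
[457.34 197.82 181.76] [ 0.75  0.67 -0.   -0.  ] [[ 0.12  0.99 -0.01]
 [ 0.99 -0.12  0.  ]
 [ 0.   -0.01 -1.  ]]
scene tip [453.96 197.5  111.4 ] mouth [457.57 195.46  95.  ]
nose far edge [463.07 220.43  95.  ] centre~ [463.07 220.43  95.  ]
hole far edge [461.63 210.83  95.  ]
collar col [457.81 206.84 166.4 ]
```

>>> servo_tool:
  series:
    - {"dx":2,"dy":-1,"dz":0,"wx":0,"wy":0,"wz":0,"gripper":1}
    - {"dx":2,"dy":-1,"dz":0,"wx":0,"wy":0,"wz":0,"gripper":1}
    - {"dx":2,"dy":-1,"dz":0,"wx":0,"wy":0,"wz":0,"gripper":1}

```text
t: 7.05
tcp_pos: [459.5, 196.7, 181.9]
ee_rot: [0.747, 0.665, -0.002, -0.002]
contact_force: [-0.5, -0.1, -2.1]
finger_gap: 25.5
```

```bash
python3 - <<'E'
from h import *
np.set_printoptions(precision=4,suppress=True)
from scipy.spatial.transform import Rotation as R
s=get_state();p,q=s["tcp_pos"],s["ee_rot"]
print(p,q,R.from_quat(q).as_matrix()[:,2],s["dq"])
np.savez("w7.npz",p=p,q=q)
A=[capture(n) for n in ["wrist","scene"]]
for n,i in zip("ws",A): cv2.imwrite(f"pics/{n}7.png",i[:,:,::-1])
print(get_state()["tcp_pos"])
z=lambda i:cv2.resize(i,(400,400),interpolation=cv2.INTER_CUBIC)
cv2.imwrite("pics/m7.png",np.hstack([z(A[1][210:290,190:270]),z(A[0][140:240,225:325])])[:,:,::-1])
E
```

```text
[459.47   196.7465 181.9034] [ 0.7468  0.665  -0.0016 -0.0022] [-0.0053  0.0011 -1.    ] [ 0.0054  0.0003  0.0018  0.0009 -0.0005  0.0003]
[459.3389 196.803  181.8136]
```

View pics/m7.png

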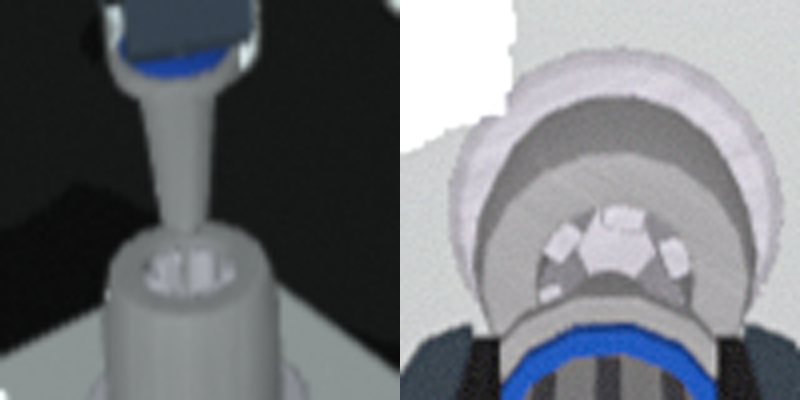

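```bash
python3 - <<'E'
from h import *
sc=calibration("scene");T=np.linalg.inv(sc["world_from_camera"])
def pr(p):
    x=T@np.array([*p,1]);return np.array([sc["cx"]-sc["fx"]*x[0]/x[2],sc["cy"]+sc["fy"]*x[1]/x[2]])
for z in (113,163): print(z,(pr((459,197,z))-[190,210])*5)
print((pr((459,197,95))-[190,210])*5,(pr((459,196,95))-[190,210])*5,(pr((460,197,95))-[190,210])*5)
im=cv2.imread("pics/s7.png",0).astype(float)
for r in range(228,255,3):
    row=im[r,208:245];g=np.diff(row);l=np.argmax(g[:18]);R=18+np.argmin(g[18:])
    print(r,208+l+.5,208+R+.5,208+(l+R)/2+.5)
E
```

```text
113 [180.63 217.99]
163 [172.48  75.31]
[183.42 266.76] [186.56 265.86] [182.21 264.92]
228 214.5 233.5 224.0
231 217.5 232.5 225.0
234 218.5 232.5 225.5
237 218.5 231.5 225.0
240 219.5 231.5 225.5
243 219.5 231.5 225.5
246 220.5 231.5 226.0
249 220.5 231.5 226.0
252 221.5 231.5 226.5
```

Scene and wrist agree that the tip is about 1 mm short in x and 1.3 mm too far in y, and that the head is upright. I'll correct that and descend to just above taper contact.

>>> servo_tool:
  series:
    - {"dx":1,"dy":-1.3,"dz":0,"wx":0,"wy":-0.3,"wz":0,"gripper":1}
    - {"dx":1,"dy":-1.3,"dz":-10,"wx":0,"wy":-0.3,"wz":0,"gripper":1}
    - {"dx":1,"dy":-1.3,"dz":-18,"wx":0,"wy":-0.3,"wz":0,"gripper":1}
    - {"dx":1,"dy":-1.3,"dz":-24,"wx":0,"wy":-0.3,"wz":0,"gripper":1}
    - {"dx":1,"dy":-1.3,"dz":-28,"wx":0,"wy":-0.3,"wz":0,"gripper":1}

```text
t: 7.78
tcp_pos: [460.2, 195.5, 153.2]
ee_rot: [0.747, 0.665, -0.0, -0.001]
contact_force: [0.1, -0.3, -1.9]
finger_gap: 25.5
```

>>> servo_tool:
  series:
    - {"dx":0,"dy":0,"dz":-4,"wx":0,"wy":0,"wz":0,"gripper":1}
    - {"dx":0,"dy":0,"dz":-8,"wx":0,"wy":0,"wz":0,"gripper":1}
    - {"dx":0,"dy":0,"dz":-12,"wx":0,"wy":0,"wz":0,"gripper":1}
    - {"dx":0,"dy":0,"dz":-15,"wx":0,"wy":0,"wz":0,"gripper":1}
    - {"dx":0,"dy":0,"dz":-15,"wx":0,"wy":0,"wz":0,"gripper":1}

```text
t: 8.4
tcp_pos: [460.1, 195.5, 138.0]
ee_rot: [0.747, 0.665, -0.0, -0.001]
contact_force: [-0.3, 0.6, -2.8]
finger_gap: 25.2
```

>>> servo_tool:
  series:
    - {"dx":0,"dy":0,"dz":-1.5,"wx":0,"wy":0,"wz":0,"gripper":1}
    - {"dx":0,"dy":0,"dz":-3,"wx":0,"wy":0,"wz":0,"gripper":1}
    - {"dx":0,"dy":0,"dz":-3,"wx":0,"wy":0,"wz":0,"gripper":1}

```text
t: 8.78
tcp_pos: [460.1, 195.5, 135.0]
ee_rot: [0.747, 0.665, -0.0, -0.001]
contact_force: [-1.1, 1.4, -2.5]
finger_gap: 25.6
```

>>> servo_tool:
  series:
    - {"dx":-0.2,"dy":0.3,"dz":-1,"wx":0,"wy":0,"wz":0,"gripper":1}
    - {"dx":-0.2,"dy":0.3,"dz":-2,"wx":0,"wy":0,"wz":0,"gripper":1}
    - {"dx":-0.2,"dy":0.3,"dz":-2,"wx":0,"wy":0,"wz":0,"gripper":1}

```text
t: 9.15
tcp_pos: [459.9, 195.8, 132.9]
ee_rot: [0.747, 0.665, -0.0, -0.001]
contact_force: [0.3, 1.4, -3.3]
finger_gap: 25.4
```

>>> servo_tool:
  series:
    - {"dx":0,"dy":0.3,"dz":-1,"wx":0,"wy":0,"wz":0,"gripper":1}
    - {"dx":0,"dy":0.3,"dz":-2,"wx":0,"wy":0,"wz":0,"gripper":1}
    - {"dx":0,"dy":0.3,"dz":-2,"wx":0,"wy":0,"wz":0,"gripper":1}

```text
t: 9.52
tcp_pos: [460.0, 196.1, 130.9]
ee_rot: [0.747, 0.665, -0.0, -0.001]
contact_force: [-0.5, 0.4, -1.5]
finger_gap: 25.7
```

```bash
python3 - <<'E'
from h import *
s=get_state();print(s["t"],s["tcp_pos"],s["ee_rot"],s["contact_force"],s["torque"])
A=capture("scene");cv2.imwrite("pics/s8.png",A[:,:,::-1])
cv2.imwrite("pics/s8z.png",cv2.resize(A[200:300,180:280],(600,600),interpolation=cv2.INTER_CUBIC)[:,:,::-1])
E
```

```text
9.525 [460.   196.1  130.88] [ 0.75  0.67 -0.   -0.  ] [-0.47  0.37 -1.51] [-0.13  0.02  0.01]
```

View pics/s8z.png

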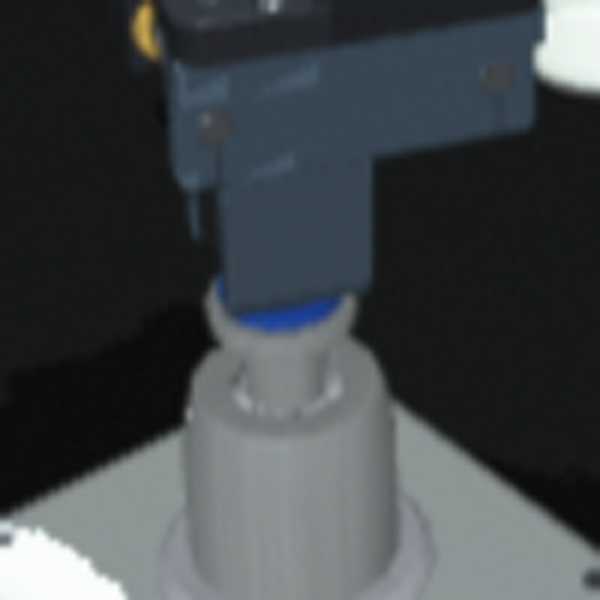

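>>> servo_tool:
  series:
    - {"dx":0,"dy":0,"dz":-1,"wx":0,"wy":0,"wz":0,"gripper":1}
    - {"dx":0,"dy":0,"dz":-1,"wx":0,"wy":0,"wz":0,"gripper":1}

```text
t: 9.82
tcp_pos: [460.1, 196.1, 129.9]
ee_rot: [0.747, 0.665, -0.0, -0.001]
contact_force: [-0.4, -0.2, 2.3]
finger_gap: 25.6
```

Contact: the force went from −2.5 to +2.3 N. Releasing.

>>> servo_tool:
  series:
    - {"dx":0,"dy":0,"dz":0,"wx":0,"wy":0,"wz":0,"gripper":0.6}
    - {"dx":0,"dy":0,"dz":0,"wx":0,"wy":0,"wz":0,"gripper":0.4}
    - {"dx":0,"dy":0,"dz":0,"wx":0,"wy":0,"wz":0,"gripper":0.4}
    - {"dx":0,"dy":0,"dz":0,"wx":0,"wy":0,"wz":0,"gripper":0.4}
    - {"dx":0,"dy":0,"dz":0,"wx":0,"wy":0,"wz":0,"gripper":0.4}

```text
t: 10.45
tcp_pos: [460.0, 196.1, 129.9]
ee_rot: [0.747, 0.665, -0.0, -0.001]
contact_force: [-0.1, -0.6, -0.4]
finger_gap: 54.8
```

>>> servo_tool:
  series:
    - {"dx":0,"dy":0,"dz":15,"wx":0,"wy":0,"wz":0,"gripper":0.4}
    - {"dx":0,"dy":0,"dz":40,"wx":0,"wy":0,"wz":0,"gripper":0.4}
    - {"dx":0,"dy":0,"dz":70,"wx":0,"wy":0,"wz":0,"gripper":0.6}
    - {"dx":0,"dy":0,"dz":80,"wx":0,"wy":0,"wz":0,"gripper":1}
    - {"dx":0,"dy":0,"dz":80,"wx":0,"wy":0,"wz":0,"gripper":1}

```text
t: 11.08
tcp_pos: [460.3, 196.2, 210.5]
ee_rot: [0.747, 0.665, 0.001, -0.0]
contact_force: [-0.0, 0.1, -0.4]
finger_gap: 27.0
```

```bash
python3 - <<'E'
from h import *
s=get_state();print(s["t"],s["tcp_pos"],s["ee_rot"],s["contact_force"],s["finger_gap"]);np.savez("w9.npz",p=s["tcp_pos"],q=s["ee_rot"])
A=[capture(n) for n in ["wrist","scene"]]
for n,i in zip("ws",A): cv2.imwrite(f"pics/{n}9.png",i[:,:,::-1])
z=lambda i:cv2.resize(i,(400,400),interpolation=cv2.INTER_CUBIC)
cv2.imwrite("pics/m9.png",np.hstack([z(A[1][200:300,180:280]),z(A[0][120:320,180:380])])[:,:,::-1])
E
```

```text
11.075 [460.28 196.2  210.45] [ 0.75  0.67  0.   -0.  ] [-0.04  0.07 -0.36] 27.043753195865733
```

View pics/m9.png

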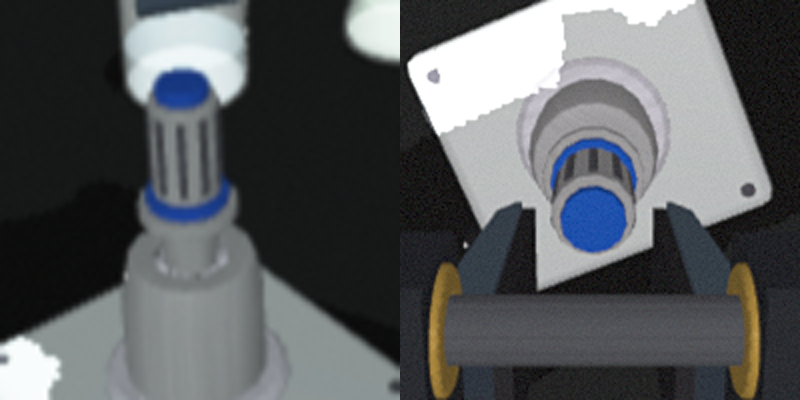

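The head stands upright in the socket on its own. Next I'll close the fingers and come down towards the cap, whose top should be at z≈171.

>>> servo_tool:
  series:
    - {"dx":0,"dy":0,"dz":0,"wx":0,"wy":0,"wz":0,"gripper":1}
    - {"dx":0,"dy":0,"dz":-8,"wx":0,"wy":0,"wz":0,"gripper":1}
    - {"dx":0,"dy":0,"dz":-16,"wx":0,"wy":0,"wz":0,"gripper":1}
    - {"dx":0,"dy":0,"dz":-22,"wx":0,"wy":0,"wz":0,"gripper":1}
    - {"dx":0,"dy":0,"dz":-26,"wx":0,"wy":0,"wz":0,"gripper":1}

```text
t: 11.8
tcp_pos: [459.4, 195.9, 182.5]
ee_rot: [0.747, 0.665, -0.001, -0.001]
contact_force: [0.5, -0.4, -0.1]
finger_gap: 0.8
```

>>> servo_tool:
  series:
    - {"dx":0,"dy":0,"dz":-2,"wx":0,"wy":0,"wz":0,"gripper":1}
    - {"dx":0,"dy":0,"dz":-5,"wx":0,"wy":0,"wz":0,"gripper":1}
    - {"dx":0,"dy":0,"dz":-6,"wx":0,"wy":0,"wz":0,"gripper":1}
    - {"dx":0,"dy":0,"dz":-6,"wx":0,"wy":0,"wz":0,"gripper":1}

```text
t: 12.3
tcp_pos: [459.5, 195.9, 176.6]
ee_rot: [0.747, 0.665, -0.001, -0.001]
contact_force: [0.3, 0.6, 0.5]
finger_gap: 0.6
```

```bash
python3 - <<'E'
from h import *
s=get_state();print(s["t"],s["tcp_pos"],s["ee_rot"],s["contact_force"],s["finger_gap"])
A=[capture(n) for n in ["wrist","scene"]]
z=lambda i:cv2.resize(i,(400,400),interpolation=cv2.INTER_CUBIC)
cv2.imwrite("pics/m10.png",np.hstack([z(A[1][180:280,180:280]),z(A[0][120:320,180:380])])[:,:,::-1])
E
```

```text
12.3 [459.47 195.87 176.58] [ 0.75  0.67 -0.   -0.  ] [0.28 0.64 0.48] 0.5830331217235297
```

View pics/m10.png

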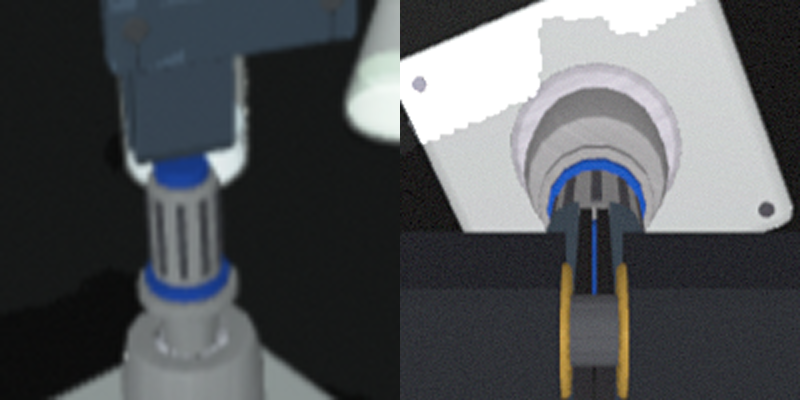

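The closed fingers are centred a few mm above the cap. I'll lower them slowly.

>>> servo_tool:
  series:
    - {"dx":0,"dy":0,"dz":-1,"wx":0,"wy":0,"wz":0,"gripper":1}
    - {"dx":0,"dy":0,"dz":-2,"wx":0,"wy":0,"wz":0,"gripper":1}
    - {"dx":0,"dy":0,"dz":-3,"wx":0,"wy":0,"wz":0,"gripper":1}

```text
t: 12.78
tcp_pos: [459.5, 195.9, 173.6]
ee_rot: [0.747, 0.665, -0.001, -0.001]
contact_force: [-0.0, 0.5, 0.0]
finger_gap: 0.3
```

>>> servo_tool:
  series:
    - {"dx":0,"dy":0,"dz":-0.5,"wx":0,"wy":0,"wz":0,"gripper":1}
    - {"dx":0,"dy":0,"dz":-1,"wx":0,"wy":0,"wz":0,"gripper":1}
    - {"dx":0,"dy":0,"dz":-1,"wx":0,"wy":0,"wz":0,"gripper":1}

```text
t: 13.15
tcp_pos: [459.5, 195.9, 172.6]
ee_rot: [0.747, 0.665, -0.001, -0.001]
contact_force: [0.2, 1.2, -0.1]
finger_gap: 0.1
```

>>> servo_tool:
  series:
    - {"dx":0,"dy":0,"dz":-0.4,"wx":0,"wy":0,"wz":0,"gripper":1}
    - {"dx":0,"dy":0,"dz":-0.8,"wx":0,"wy":0,"wz":0,"gripper":1}

```text
t: 13.4
tcp_pos: [459.5, 195.9, 171.8]
ee_rot: [0.747, 0.665, -0.001, -0.001]
contact_force: [-0.5, 0.1, -0.3]
finger_gap: 0.1
```

>>> servo_tool:
  series:
    - {"dx":0,"dy":0,"dz":-0.4,"wx":0,"wy":0,"wz":0,"gripper":1}
    - {"dx":0,"dy":0,"dz":-0.4,"wx":0,"wy":0,"wz":0,"gripper":1}

```text
t: 13.65
tcp_pos: [459.5, 195.9, 171.4]
ee_rot: [0.747, 0.665, -0.001, -0.001]
contact_force: [-0.1, -0.5, 0.3]
finger_gap: 0.2
```

>>> servo_tool:
  series:
    - {"dx":0,"dy":0,"dz":-0.3,"wx":0,"wy":0,"wz":0,"gripper":1}
    - {"dx":0,"dy":0,"dz":-0.5,"wx":0,"wy":0,"wz":0,"gripper":1}

```text
t: 13.9
tcp_pos: [459.9, 196.1, 171.3]
ee_rot: [0.747, 0.665, -0.0, -0.001]
contact_force: [0.0, 0.2, 6.4]
finger_gap: 0.2
```

>>> servo_tool:
  series:
    - {"dx":0,"dy":0,"dz":-0.2,"wx":0,"wy":0,"wz":0,"gripper":1}
    - {"dx":0,"dy":0,"dz":-0.4,"wx":0,"wy":0,"wz":0,"gripper":1}

```text
t: 14.15
tcp_pos: [460.2, 196.1, 171.2]
ee_rot: [0.747, 0.665, -0.0, -0.001]
contact_force: [0.1, -0.6, 5.8]
finger_gap: 0.7
```

>>> servo_tool:
  series:
    - {"dx":0,"dy":0,"dz":-0.5,"wx":0,"wy":0,"wz":0,"gripper":1}
    - {"dx":0,"dy":0,"dz":-0.7,"wx":0,"wy":0,"wz":0,"gripper":1}

```text
t: 14.4
tcp_pos: [460.6, 196.3, 170.9]
ee_rot: [0.747, 0.665, 0.0, -0.0]
contact_force: [-0.7, -0.4, 8.7]
finger_gap: 0.6
```

>>> servo_tool:
  series:
    - {"dx":0,"dy":0,"dz":-0.7,"wx":0,"wy":0,"wz":0,"gripper":1}
    - {"dx":0,"dy":0,"dz":-0.8,"wx":0,"wy":0,"wz":0,"gripper":1}

```text
t: 14.65
tcp_pos: [461.1, 196.4, 170.7]
ee_rot: [0.747, 0.665, 0.001, -0.0]
contact_force: [-0.5, -1.4, 9.2]
finger_gap: 0.5
```

>>> servo_tool:
  series:
    - {"dx":-0.6,"dy":-0.2,"dz":-1.0,"wx":0,"wy":0,"wz":0,"gripper":1}
    - {"dx":-0.6,"dy":-0.2,"dz":-1.2,"wx":0,"wy":0,"wz":0,"gripper":1}

```text
t: 14.9
tcp_pos: [461.2, 196.5, 170.2]
ee_rot: [0.747, 0.665, 0.001, 0.0]
contact_force: [-0.9, -0.9, 12.0]
finger_gap: 0.2
```

>>> servo_tool:
  series:
    - {"dx":-0.7,"dy":-0.2,"dz":-1.2,"wx":0,"wy":0,"wz":0,"gripper":1}
    - {"dx":-0.7,"dy":-0.2,"dz":-1.4,"wx":0,"wy":0,"wz":0,"gripper":1}

```text
t: 15.15
tcp_pos: [461.3, 196.6, 169.7]
ee_rot: [0.747, 0.665, 0.002, 0.0]
contact_force: [-1.7, -0.7, 14.3]
finger_gap: 0.4
```

>>> servo_tool:
  series:
    - {"dx":-0.8,"dy":-0.2,"dz":-1.5,"wx":0,"wy":0,"wz":0,"gripper":1}
    - {"dx":-0.8,"dy":-0.2,"dz":-1.6,"wx":0,"wy":0,"wz":0,"gripper":1}

```text
t: 15.4
tcp_pos: [461.5, 196.7, 169.2]
ee_rot: [0.747, 0.665, 0.003, 0.001]
contact_force: [-1.4, -0.1, 15.9]
finger_gap: 0.6
```

>>> servo_tool:
  series:
    - {"dx":-0.8,"dy":-0.2,"dz":-1.6,"wx":0,"wy":0,"wz":0,"gripper":1}
    - {"dx":-0.8,"dy":-0.2,"dz":-1.8,"wx":0,"wy":0,"wz":0,"gripper":1}

```text
t: 15.65
tcp_pos: [462.0, 197.0, 168.8]
ee_rot: [0.747, 0.665, 0.004, 0.001]
contact_force: [-1.9, -1.5, 18.6]
finger_gap: 0.5
```

>>> servo_tool:
  series:
    - {"dx":-0.9,"dy":-0.3,"dz":-1.8,"wx":0,"wy":0.1,"wz":0,"gripper":1}
    - {"dx":-0.9,"dy":-0.3,"dz":-1.9,"wx":0,"wy":0.1,"wz":0,"gripper":1}

```text
t: 15.9
tcp_pos: [462.5, 197.1, 168.4]
ee_rot: [0.747, 0.665, 0.005, 0.001]
contact_force: [-1.3, -0.3, 20.5]
finger_gap: 0.7
```

>>> servo_tool:
  series:
    - {"dx":-1.0,"dy":-0.3,"dz":-1.9,"wx":0,"wy":0.2,"wz":0,"gripper":1}
    - {"dx":-1.0,"dy":-0.3,"dz":-2.0,"wx":0,"wy":0.2,"wz":0,"gripper":1}

```text
t: 16.15
tcp_pos: [463.0, 197.4, 168.1]
ee_rot: [0.747, 0.665, 0.005, 0.001]
contact_force: [-2.2, -1.0, 20.9]
finger_gap: 0.9
```

>>> servo_tool:
  series:
    - {"dx":-1.2,"dy":-0.4,"dz":-2.0,"wx":0,"wy":0.3,"wz":0,"gripper":1}
    - {"dx":-1.2,"dy":-0.4,"dz":-2.1,"wx":0,"wy":0.3,"wz":0,"gripper":1}

```text
t: 16.4
tcp_pos: [463.5, 197.6, 167.8]
ee_rot: [0.747, 0.665, 0.005, -0.0]
contact_force: [-2.2, -1.3, 24.1]
finger_gap: 0.4
```

About 24 N was reached in a slow press and the head sank 3.5 mm. Lifting straight off.

>>> servo_tool:
  series:
    - {"dx":-0.5,"dy":0,"dz":1,"wx":0,"wy":0,"wz":0,"gripper":1}
    - {"dx":-0.5,"dy":0,"dz":4,"wx":0,"wy":0,"wz":0,"gripper":1}
    - {"dx":-0.5,"dy":0,"dz":20,"wx":0,"wy":0,"wz":0,"gripper":1}
    - {"dx":-0.5,"dy":0,"dz":50,"wx":0,"wy":0,"wz":0,"gripper":1}
    - {"dx":-0.5,"dy":0,"dz":50,"wx":0,"wy":0,"wz":0,"gripper":1}

```text
t: 17.02
tcp_pos: [464.2, 198.0, 220.4]
ee_rot: [0.747, 0.665, 0.007, 0.0]
contact_force: [-0.4, 0.1, 0.0]
finger_gap: 0.7
```

```bash
python3 - <<'E'
from h import *
s=get_state();print(s["t"],s["tcp_pos"],s["ee_rot"],s["contact_force"],s["finger_gap"])
A=[capture(n) for n in ["wrist","scene","top"]]
z=lambda i:cv2.resize(i,(400,300),interpolation=cv2.INTER_CUBIC)
cv2.imwrite("pics/s11.png",A[1][:,:,::-1])
cv2.imwrite("pics/m11.png",np.vstack([np.hstack([z(A[1][195:285,175:295]),z(A[0][110:260,180:380])]),np.hstack([z(A[1]),z(A[2])])])[:,:,::-1])
im=A[1][:,:,::-1]
g=cv2.cvtColor(np.ascontiguousarray(im),cv2.COLOR_BGR2GRAY)
sc=calibration("scene");T=np.linalg.inv(sc["world_from_camera"])
def pr(p):
    x=T@np.array([*p,1]);return np.array([sc["cx"]-sc["fx"]*x[0]/x[2],sc["cy"]+sc["fy"]*x[1]/x[2]])
print("pred vertical axis",pr((457.6,196,168)),pr((457.6,196,112)))
for r in blob(A[1],(100,120,60),(125,255,255),(200,190,260,275)): print(r)
E
```

```text
17.025 [464.22 198.04 220.45] [0.75 0.67 0.01 0.  ] [-0.36  0.06  0.  ] 0.6634507493323463
pred vertical axis [225.35 222.4 ] [227.14 254.48]
([217, 219, 14, 9, 103], array([223.44, 223.14]))
([216, 245, 21, 12, 93], array([226.45, 252.35]))
```

View pics/m11.png

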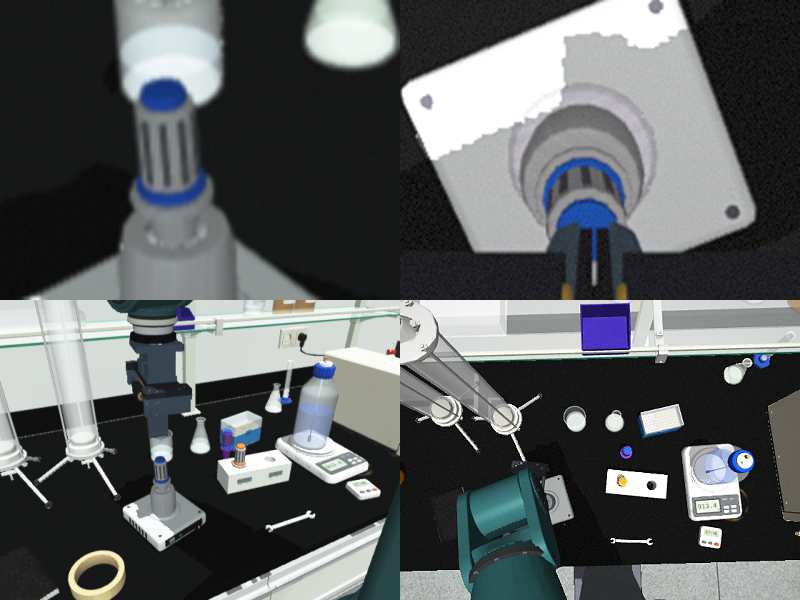

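The head stays up and the orange head, flask and beaker are untouched. It may lean slightly (cap at (223.4,223), ring at (226.5,252)), so I'm measuring the tilt.

```bash
python3 - <<'E'
from h import *
sc=calibration("scene");T=np.linalg.inv(sc["world_from_camera"])
def pr(p):
    x=T@np.array([*p,1]);return np.array([sc["cx"]-sc["fx"]*x[0]/x[2],sc["cy"]+sc["fy"]*x[1]/x[2]])
for f,dz in (("s9",3.5),("s11",0)):
    g=cv2.GaussianBlur(cv2.imread(f"pics/{f}.png",0),(1,5),0).astype(float)
    rows=[];cs=[]
    for r in range(226 if dz==0 else 224,245):
        row=g[r,205:245]; bg=25;m=row>70;i=np.where(m)[0]
        # subpixel at threshold 70
        def sub(a,b): return a+(70-row[a])/(row[b]-row[a])*(b-a)
        l=i[0];R=i[-1]; rows.append(r);cs.append(205+(sub(l-1,l)+sub(R+1,R))/2)
    print(f,np.round(cs,1),np.polyfit(rows,cs,1)[0])
a,b=pr((457.6,196,165)),pr((457.6,196,128));print("pred slope",(b-a)[0]/(b-a)[1],np.linalg.norm(b-a)/37)
# nose axis slope check
for f in ("scene0",):
    g=cv2.imread(f"pics/{f}.png",0).astype(float)
    for r in range(268,292,3):
        row=g[r,200:256];print(r,np.round(row[[4,8,10,12,14,42,44,46,48]]))
E
python3 - <<'E'
import cv2
a=cv2.imread('pics/s9.png')[205:305,180:280];b=cv2.imread('pics/s11.png')[205:305,180:280]
import numpy as np
cv2.imwrite('pics/m12.png',np.hstack([cv2.resize(i,(400,400),interpolation=cv2.INTER_CUBIC) for i in (a,b)]))
E
```

```text
s9 [225.7 225.5 225.5 224.9 225.  225.  225.1 225.1 225.2 225.2 225.3 225.3
 225.4 225.4 225.5 225.5 225.6 225.6 225.7 225.8 225.8] 0.025081041661346396
s11 [225.4 224.5 223.8 223.7 223.8 223.8 223.9 224.  224.1 224.2 224.3 224.3
 224.4 224.5 224.6 224.7 224.8 224.9 225. ] 0.03736110008921486
pred slope 0.055850885347933345 0.5793766204373653
268 [ 21.  21.  44. 143. 227. 163. 142. 233. 115.]
271 [ 22.  80. 149. 126. 151. 157. 132. 244. 248.]
274 [189. 248. 191. 123. 143. 153. 131. 245. 248.]
277 [249. 248. 205. 118. 136. 148. 130. 238. 248.]
280 [249. 249. 232. 116. 131. 145. 129. 225. 248.]
283 [249. 248. 245. 114. 129. 144. 128. 222. 237.]
286 [248. 243. 147. 112. 126. 143. 125. 192. 245.]
289 [249. 233. 136. 109. 124. 142. 124. 193. 246.]
```

View pics/m12.png

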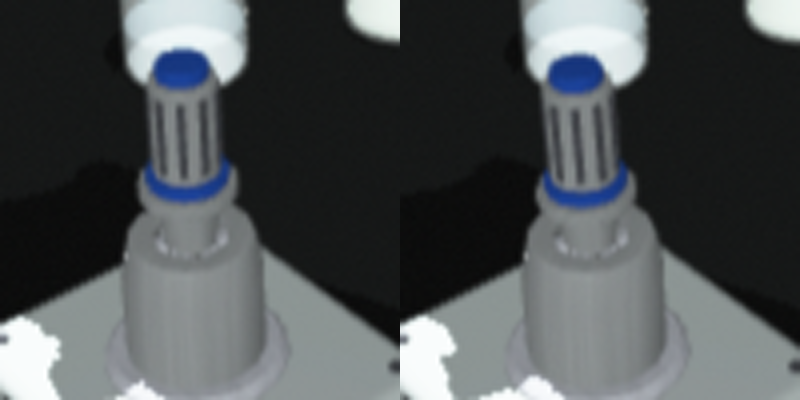

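```bash
python3 - <<'E'
from h import *
sc=calibration("scene")
for f,z in (("s9",171.3),("s11",167.8)):
    im=cv2.imread(f"pics/{f}.png")[:,:,::-1].copy()
    for r in blob(im,(105,150,60),(120,255,255),(205,205,250,275)):
        print(f,r, onz(sc,*r[1],z-1), onz(sc,*r[1],z-48))
s=get_state();print(s["tcp_pos"],s["t"])
E
```

```text
s9 ([219, 218, 13, 9, 98], array([224.86, 221.91])) [455.65 197.36 170.3 ] [526.44 172.66 123.3 ]
s9 ([217, 245, 20, 10, 71], array([226.63, 251.34])) [388.84 220.53 170.3 ] [450.47 199.   123.3 ]
s11 ([218, 219, 13, 9, 94], array([223.62, 223.16])) [458.57 198.29 166.8 ] [529.04 173.96 119.8 ]
s11 ([216, 245, 21, 12, 74], array([226.53, 252.32])) [391.48 219.82 166.8 ] [452.84 198.42 119.8 ]
[462.71 197.49 217.61] 17.175
```

>>> servo_tool:
  series:
    - {"dx":-2,"dy":-10,"dz":25,"wx":0,"wy":0,"wz":0,"gripper":1}
    - {"dx":-5,"dy":-40,"dz":40,"wx":0,"wy":0,"wz":0,"gripper":1}
    - {"dx":-8,"dy":-66,"dz":40,"wx":0,"wy":0.4,"wz":0,"gripper":1}
    - {"dx":-8,"dy":-66,"dz":40,"wx":0,"wy":0.4,"wz":0,"gripper":1}
    - {"dx":-8,"dy":-66,"dz":40,"wx":0,"wy":0.4,"wz":0,"gripper":1}

```text
t: 17.8
tcp_pos: [454.6, 131.7, 257.1]
ee_rot: [0.747, 0.665, 0.002, -0.003]
contact_force: [0.6, 0.1, -0.0]
finger_gap: 0.3
```

```bash
python3 - <<'E'
from h import *
s=get_state();print(s["t"],s["tcp_pos"],s["ee_rot"],s["dq"]);np.savez("w13.npz",p=s["tcp_pos"],q=s["ee_rot"])
A=capture("wrist");cv2.imwrite("pics/w13.png",A[:,:,::-1])
c=wc(s["tcp_pos"],s["ee_rot"]);print(c["world_from_camera"][:3,3])
for r in blob(A,(105,150,60),(120,255,255),(150,50,420,400)): print(r,onz(c,*r[1],167.5))
E
```

```text
17.8 [454.57 131.71 257.12] [ 0.75  0.66  0.   -0.  ] [ 0.01  0.   -0.    0.    0.   -0.  ]
[462.1  198.13 428.33]
([264, 101, 28, 29, 621], array([277.8, 114.6])) [462.46 198.04 167.5 ]
([260, 123, 15, 12, 26], array([265.12, 129.38])) [452.72 189.3  167.5 ]
([418, 324, 2, 13, 23], array([418.57, 330.22])) [552.37  23.21 167.5 ]
```

View pics/w13.png

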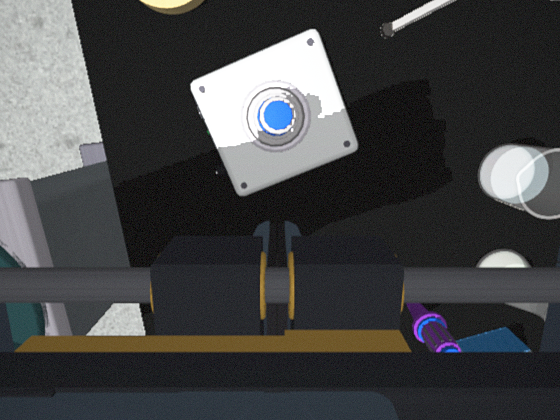

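```bash
python3 - <<'E'
import cv2
a=cv2.imread('pics/w13.png')[75:155,235:320]
cv2.imwrite('pics/w13z.png',cv2.resize(a,None,fx=7,fy=7,interpolation=cv2.INTER_CUBIC))
E
```

```text
(no output)
```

View pics/w13z.png

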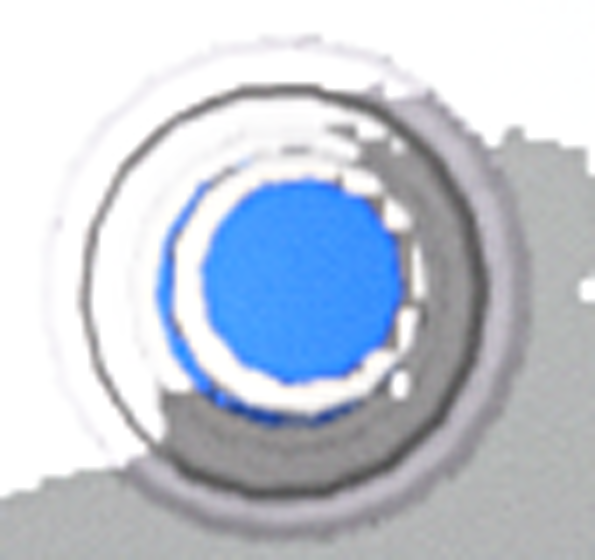

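```bash
python3 - <<'E'
from h import *
d=np.load("w13.npz");c=wc(d["p"],d["q"])
n=onz(c,275.4,116.1,95);k=onz(c,277.8,114.6,167.8);print(n,k,k-n)
for z in (93,): pass
# base flange circle on housing top (z~36): extents 42-530, 35-540
print(onz(c,235+286/7-.43,75+288/7-.43,36))
print("48mm->px",374.7*48/ (abs(428-95)), "meas",(480-92)/7)
E
```

```text
[460.35 197.01  95.  ] [462.46 198.04 167.8 ] [ 2.11  1.03 72.8 ]
[460.12 197.19  36.  ]
48mm->px 54.01081081081081 meas 55.42857142857143
```

The overhead view shows the cap only 2.3 mm off the socket axis, which is about 0.03 rad of lean, within 0.06. The arm is clear, so I'm handing in.

```bash
python3 - <<'E'
from rig import *
print(get_state()["contact_force"]);print(sign_off())
E
```

```text
[-0.39645093  0.11703577  1.16543838]
the job is handed in; nothing more can be done
None
```

The blue-ringed head is seated in the mill's taper socket and stood by itself after a slow press on its cap. I handed the job in at about 18 s. The hand-in gave no verdict, and I could not measure the taper's squeeze directly. That it is locked is inferred from the push force, how far the head sank, and its standing by itself.

- **Press:** I lifted the head from the block, stood it in the socket, let go, then pressed with closed fingers. The force rose slowly to a highest reading of 24.1 N (noise about 1 N), and the head sank about 3.5 mm.
- **Position:** the overhead wrist view puts the cap 2.3 mm off the socket axis. I estimate the lean at 0.02 to 0.03 rad from that view. The scene camera gave about 0.034 rad, so the two differ slightly. Both are under the 0.06 limit.
- **Cause of the lean:** the fingers drifted about 4 mm in x and 2 mm in y during the press, and my small corrections did not fully hold them. The head stood upright before the press.
- **Everything else:** the orange head, flask and beaker looked unmoved in the pictures, and the arm ended clear of everything.

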